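Press the sample jar caps home, smallest first

ROBOT

A 7-joint arm with a two-finger parallel gripper is mounted at the origin on the work surface. World frame = base frame: x ahead of the robot, y to its left, z up, the work surface at z = 0. Lengths are in m, angles in rad, forces in N, time in s.
With the tool pointing down it reaches from about 0.4 to 0.85 m from the base axis. Payload 10.4 kg.
Tool frame: the origin (TCP) lies at the very end of the fingers, on their centre line; the grasp point (between the pads) lies 19 mm behind it (manip.grip_point_offset is the distance from the TCP to the grasp point, in m); z points along the fingers, y is the line along which they close (so a half turn about z gives the same grasp; the last joint's range is limited). The gripper opens to 85 mm and grips with 20 to 120 N. Pads are 22 mm wide; open, the fingers measure 114 mm over their backs; the gripper's body (76 mm by 85 mm) begins 54 mm behind the grasp point. The pads swing forward as they close: fully open they stand 13 mm farther back than shut.
Start: joints at [-1.188, 0.332, -0.065, 1.46, 0.022, 1.35, -0.088], TCP at [0.247, 0.574, 0.231] pointing down, gripper open.
Joint ranges: [-2.6, 2.6], [-0.5, 2.12], [-1.47, 1.34], [0.16, 2.42], [-1.27, 4.41], [0.06, 2.06], [-2.6, 2.6]. Speed limits (rad/s): [2.22, 2.22, 2.79, 2.79, 3.14, 3.14, 3.14].

INTERFACE

Orientations are given as a unit quaternion [x, y, z, w].
In Python, from workcell import manip gives the robot as it stands. The module is installed in compiled form; this text tells all that it offers.
- The arm moves only by the tool step_arm, never from a script. Its argument "moves" is a list of rows, each a list of 7 numbers: the closure, from 0 (fully open) to 1 (shut), then the shift along the world's x, y, z in mm, then the turn, a rotation vector about the world's x, y, z in rad. In form: [[grip, tx, ty, tz, ax, ay, az], ...]. A call has 1 to 10 rows; each row is the pose to reach, as a shift and turn from the pose commanded when the call began; what a row does not reach only later rows make up. A row lasts 1/10 s, in which the tool goes at most 50 mm and 8.59 degrees, less where a joint would pass 70% of its speed; a pose out of reach is approached as far as the arm can. A call with a gripper value outside its range is refused whole. The fingers move at their own pace and stop on an object; "grip_force" is the grip in N (left out, the last holds). Time passes only in rows, so rows that repeat a pose let the fingers close. It gives the time, the measured TCP pose, the force, the opening and the grip force at its end, in the units of the state.
- manip.get_obs(): the state, without advancing time (a new reading comes with each control period).
- manip.camera(name): name is "scene" or "top"; returns a dict with "image" (384x512x3 uint8, blue, green, red), "K" (3x3 intrinsics, pixels), "rvec" (rotation vector, rad) and "tvec" (3), from world to camera coordinates, as OpenCV has them. Camera axes: x right, y down, z forward; pixel columns grow to the right and rows downward; lengths in m; the calibration is good to about 2 mm. A picture is of the moment at which its call begins. There is no depth.
- manip.hand_in(): hands the job in; it is judged then, once.
The state is a dict: "clock": time; "joint_pos": joint angles; "joint_velocities": joint speeds; "tau": joint torques, N m; "position": TCP position; "ee_rot": TCP orientation; "ft_force": force on the tool from outside, world axes, zero at the start; "torque": the same for the moment, N m; "grip_width": opening from 0.0 (shut) to 1.0 (fully open); "grasp_force": force on a finger pad.
Only numpy, scipy, OpenCV 4.12 (cv2) and the standard library are available. Lean on these libraries where they do the work, as an engineer would, in place of code of your own. Each camera call takes 0.05 s, during which the arm holds its last target. There are 200 camera calls.

TASK

Three sample jars stand in the steel tray with their white snap caps only set on. Press each cap fully home with a light push of the fingertips on its top, the small jar first, then the medium one, then the large one, because the smallest sample dries out soonest. Push gently and do not lift, tip or shift the jars, leave the other things on the bench where they are, and finish clear of everything.

Things in the scene. Friction and masses are not known exactly. Their poses are not given: they have to be found in the camera images.
- tray: low steel tray on soft rubber feet, fixed to the bench, 160 (its x) by 360 (its y) mm, tray floor 14 mm and rim 20 mm above the bench; origin at the bench, under its centre. Pressed harder than about 5 N from above it sinks on its feet by about 0.4 mm per N more (7 mm at most) and springs back. The three jars stand in it in a loose row along its y, in any order, about 105 mm apart.
- jar_small: the small sample jar: loose amber glass cylinder with a paper label, 34 mm in diameter, glass shoulder 42 mm above its foot; origin at the centre of its foot, z up
- cap_small_top (a point): centre of the top face of the small jar's white snap cap (flat plastic disc 32 mm in diameter, 12 mm high). Open it stands 61 mm above the jar's foot, closed 54 mm; moves with the cap
- cap_small (a joint): how far the small cap has been pressed down, m: 0 (to 0.001 at the start) open, 0.007 fully home against the glass. It slides down on friction of about 3.5 N, then stops against the glass (only the feet of the tray give), and stays where it is left
- jar_medium: the medium sample jar: loose amber glass cylinder with a paper label, 46 mm in diameter, glass shoulder 53 mm above its foot; origin at the centre of its foot, z up
- cap_medium_top (a point): centre of the top face of the medium jar's white snap cap (flat plastic disc 44 mm in diameter, 12 mm high). Open it stands 72 mm above the jar's foot, closed 65 mm; moves with the cap
- cap_medium (a joint): how far the medium cap has been pressed down, m: 0 (to 0.001 at the start) open, 0.007 fully home against the glass. It slides down on friction of about 3.5 N, then stops against the glass (only the feet of the tray give), and stays where it is left
- jar_large: the large sample jar: loose amber glass cylinder with a paper label, 60 mm in diameter, glass shoulder 64 mm above its foot; origin at the centre of its foot, z up
- cap_large_top (a point): centre of the top face of the large jar's white snap cap (flat plastic disc 58 mm in diameter, 12 mm high). Open it stands 83 mm above the jar's foot, closed 76 mm; moves with the cap
- cap_large (a joint): how far the large cap has been pressed down, m: 0 (to 0.001 at the start) open, 0.007 fully home against the glass. It slides down on friction of about 3.5 N, then stops against the glass (only the feet of the tray give), and stays where it is left
- amber_bottle: bystander: loose amber bottle with black cap, 68 mm in diameter, 150 mm tall, beside one end of the tray; origin at the centre of its foot
- lotion_jar: bystander: loose glass jar with white lid, 84 mm in diameter, 110 mm tall, beside the other end of the tray; origin at the centre of its foot
- weight: bystander: loose brass check weight, cylinder 26 mm in diameter, 35 mm tall, just beyond the tray; origin at the centre of its foot

How it is judged:
By the outcome, as a careful person would: the job done as asked, in the order asked, and still so for the second after the job is handed in, with the robot touching nothing.
It also fails if it takes over 45 s, if anything falls off the work surface, if the arm or the gripper's body presses on something with over 40 N, if the wrist force passes 120 N, or if a joint passes its speed limit or range.

## Working session

There is one attempt and no reset: what is moved stays moved. The work goes in short steps, Python scripts to look and compute and a tool call to move; the robot and the scene stay as the last step left them, time stands still between calls to the robot, and variables do not carry over. Pictures are saved under pics/ and viewed, at most 10 in all, crops included, and the job is handed in when it is done.

Besides the shell and the picture viewer there is one more tool, called after "Call:" by a JSON object that holds its "api" and its "payload", one argument or row to a line. step_arm: Moves the arm, as the interface text tells. Its arguments: {"type":"object","properties":{"moves":{"type":"array","items":{"type":"array","items":{"type":"number"}}},"grip_force":{"type":"number"}},"required":["moves"]}

```bash
mkdir -p pics; cat > h.py <<'E'
import numpy as np,cv2
from workcell import manip
def ray(c,u,v,z):
    R=cv2.Rodrigues(np.array(c["rvec"],float))[0];t=np.array(c["tvec"],float).ravel()
    K=np.array(c["K"]);o=-R.T@t;d=R.T@np.linalg.inv(K)@np.array([u,v,1.])
    return o+d*(z-o[2])/d[2]
E
python3 - <<'E'
from h import *
o=manip.get_obs();print(o["clock"],o["position"],o["ee_rot"],o["ft_force"],o["grip_width"],manip.grip_point_offset)
import pickle
for n in("top","scene"):
    c=manip.camera(n);pickle.dump(c,open(n+".pkl","wb"));cv2.imwrite(f"pics/{n}0.png",cv2.resize(c["image"],(768,576),interpolation=cv2.INTER_CUBIC))
    R=cv2.Rodrigues(np.array(c["rvec"],float))[0];print(n,-R.T@np.array(c["tvec"]).ravel(),R.tolist())
E
```

```text
0.0 [0.24656866 0.57387644 0.23048629] [ 2.01501186e-01  9.79487993e-01 -7.28344161e-04 -1.17739551e-04] [ 0.34062423 -0.08350553 -0.8974212 ] 1.0008564354151288 0.0187
top [0.33273325 0.0379959  1.21584423] [[-0.11991348913729338, -0.9927806984816963, -0.002690696028020176], [-0.9681376471591494, 0.11753626373604475, -0.22112151152729756], [0.21984142302138188, -0.02391048784876254, -0.975242553057837]]
scene [1.17357618 0.2601715  0.88036632] [[-0.36958277947407103, 0.9290505455869323, 0.01654245631227097], [0.7174172767429031, 0.2966173068540925, -0.6303416726707998], [-0.5905260537410835, -0.22109558344582125, -0.7761415610787346]]
```

View pics/top0.png

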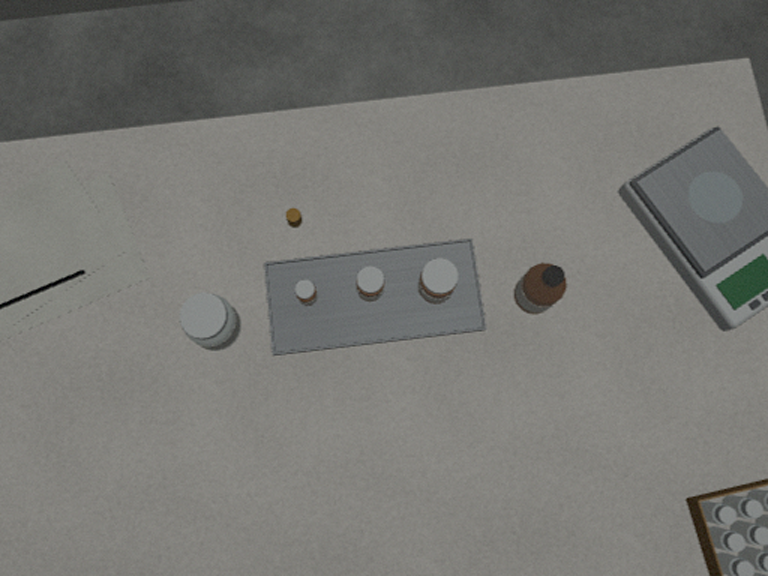

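View pics/scene0.png

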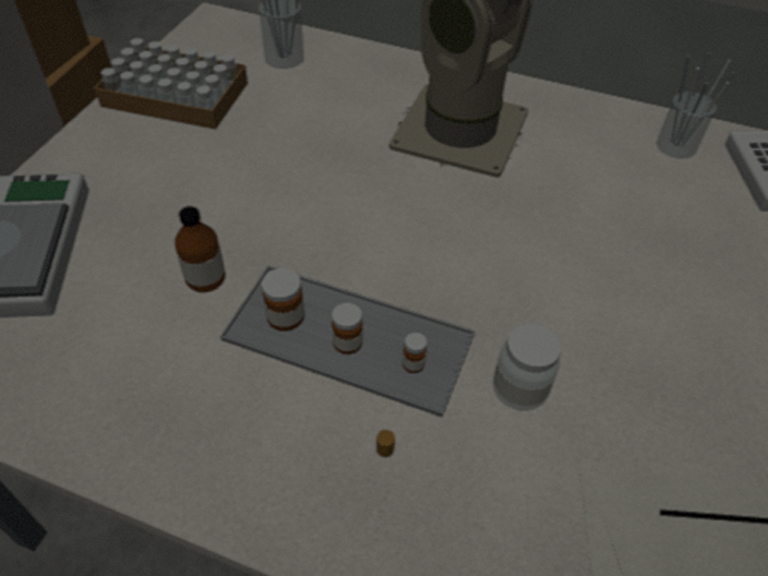

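The top view shows the caps, in 1.5x pixels, at small (305,289), medium (370,280) and large (439,275). The lotion jar is at (207,315), the bottle at (545,285) and the weight at (293,216). The scene view agrees, with cap tops near small (415,342), medium (347,314) and large (282,280). I'll enlarge both for finer readings.

```bash
python3 - <<'E'
from h import *
import pickle
t=pickle.load(open("top.pkl","rb"));s=pickle.load(open("scene.pkl","rb"))
a=cv2.resize(t["image"][155:245,175:325],None,fx=5,fy=5,interpolation=cv2.INTER_CUBIC)
b=cv2.resize(s["image"][170:260,165:315],None,fx=5,fy=5,interpolation=cv2.INTER_CUBIC)
cv2.imwrite("pics/ca.png",cv2.convertScaleAbs(a,alpha=1.3));cv2.imwrite("pics/cb.png",cv2.convertScaleAbs(b,alpha=1.3))
E
```

```text
(no output)
```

View pics/ca.png

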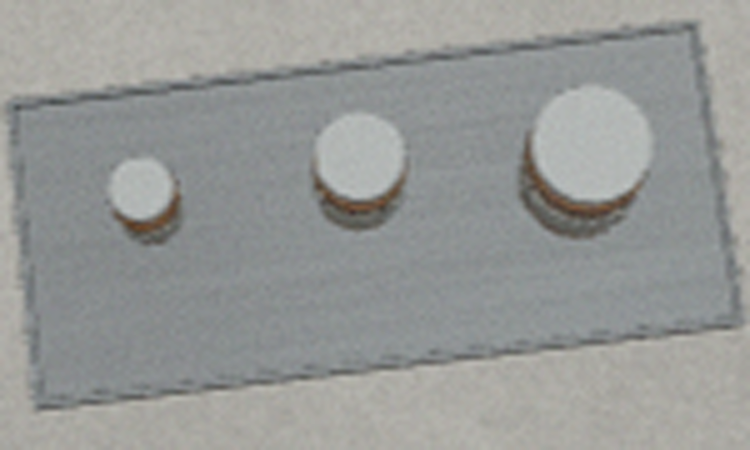

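View pics/cb.png

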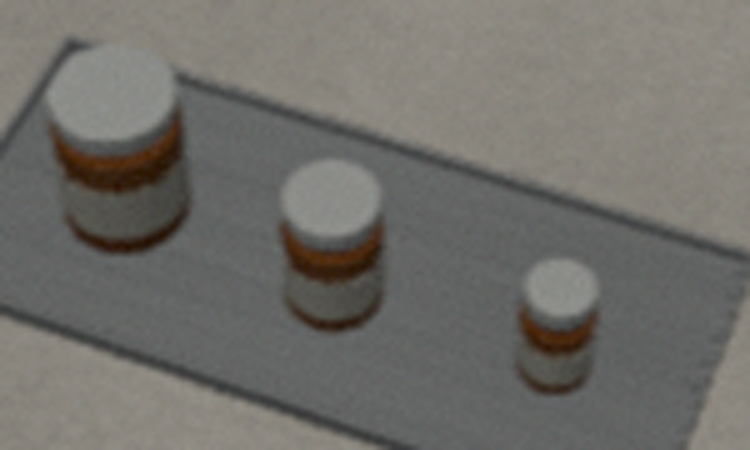

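Enlarged readings of the top-face centres: in the top crop, small (141,188), medium (360,156), large (592,144). In the scene crop they are small (561,288), medium (332,198), large (113,94).

```bash
python3 - <<'E'
from h import *
import pickle
t=pickle.load(open("top.pkl","rb"));s=pickle.load(open("scene.pkl","rb"))
def P(c):
    R=cv2.Rodrigues(np.array(c["rvec"],float))[0];return np.array(c["K"])@np.c_[R,np.array(c["tvec"]).ravel()]
f=lambda p,x0,y0:(x0+(p[0]+.5)/5-.5,y0+(p[1]+.5)/5-.5)
for n,z,a,b in(("s",.075,(141,188),(561,288)),("m",.086,(360,156),(332,198)),("l",.097,(592,144),(113,94))):
    a=f(a,175,155);b=f(b,165,170)
    X=cv2.triangulatePoints(P(t),P(s),np.array(a),np.array(b)).ravel()
    print(n,ray(t,*a,z).round(4),ray(s,*b,z).round(4),(X[:3]/X[3]).round(4))
for n,p,z in(("lot",(205,315),.11),("bot",(552,275),.15),("wt",(293,214),.035)):
    print(n,ray(t,(p[0]+.5)/1.5-.5,(p[1]+.5)/1.5-.5,z).round(3))
for p in((12,100),(697,22),(741,322),(37,408)): print(ray(t,*f(p,175,155),.02).round(3))
from scipy.spatial.transform import Rotation as Ro
print(Ro.from_quat(manip.get_obs()["ee_rot"]).as_matrix().round(3))
E
```

```text
s [0.5948 0.11   0.075 ] [0.5964 0.109  0.075 ] [0.5953 0.1094 0.0737]
m [0.5953 0.0031 0.086 ] [0.5965 0.0023 0.086 ] [0.5957 0.0026 0.085 ]
l [ 0.5852 -0.1071  0.097 ] [ 0.5873 -0.1073  0.097 ] [ 0.5858 -0.1077  0.0951]
lot [0.564 0.265 0.11 ]
bot [ 0.553 -0.269  0.15 ]
wt [0.736 0.119 0.035]
[0.661 0.174 0.02 ]
[ 0.66 -0.18  0.02]
[ 0.503 -0.178  0.02 ]
[0.502 0.176 0.02 ]
[[-0.919  0.395 -0.   ]
 [ 0.395  0.919 -0.001]
 [-0.    -0.001 -1.   ]]
```

The two cameras agree within 2 mm, and the triangulated heights match the open-cap heights (75, 86 and 97 mm). I'll go above the small jar with the fingers shut.

Call:
{"api": "step_arm", "payload": {
  "moves": [
    [1,35,-46,0,0,0,0],
    [1,70,-93,0,0,0,0],
    [1,105,-139,0,0,0,0],
    [1,140,-186,0,0,0,0],
    [1,175,-232,0,0,0,0],
    [1,209,-278,0,0,0,0],
    [1,244,-325,0,0,0,0],
    [1,279,-371,0,0,0,0],
    [1,314,-418,0,0,0,0],
    [1,349,-464,0,0,0,0]
  ]
}}

```text
clock: 1.1
position: [0.5479, 0.1728, 0.2312]
ee_rot: [0.201, 0.98, 0.0, -0.0]
ft_force: [0.1, 0.3, -0.3]
grip_width: 0.0
grasp_force: 0.0
```

Call:
{"api": "step_arm", "payload": {
  "moves": [
    [1,0,0,0,0,0,0],
    [1,0,0,0,0,0,0],
    [1,0,0,0,0,0,0]
  ]
}}

```text
clock: 1.4
position: [0.5465, 0.1757, 0.231]
ee_rot: [0.201, 0.98, 0.0, -0.0]
ft_force: [-0.7, 0.5, 0.1]
grip_width: 0.002
grasp_force: 0.0
```

Remaining distance to (595.5, 109.5): +49, −66. Then down to 95 mm.

Call:
{"api": "step_arm", "payload": {
  "moves": [
    [1,24,-33,0,0,0,0],
    [1,49,-66,0,0,0,0],
    [1,49,-66,0,0,0,0],
    [1,49,-66,-45,0,0,0],
    [1,49,-66,-90,0,0,0],
    [1,49,-66,-120,0,0,0],
    [1,49,-66,-136,0,0,0],
    [1,49,-66,-136,0,0,0],
    [1,49,-66,-136,0,0,0],
    [1,49,-66,-136,0,0,0]
  ]
}}

```text
clock: 2.4
position: [0.5969, 0.1095, 0.0969]
ee_rot: [0.201, 0.98, 0.001, 0.001]
ft_force: [-0.2, -0.1, -0.5]
grip_width: -0.003
grasp_force: 0.0
```

```bash
python3 - <<'E'
from h import *
t=manip.camera("top");s=manip.camera("scene")
a=cv2.resize(t["image"][155:245,175:325],None,fx=4,fy=4,interpolation=cv2.INTER_CUBIC)
b=cv2.resize(s["image"][150:250,215:365],None,fx=4,fy=4,interpolation=cv2.INTER_CUBIC)[:]
cv2.imwrite("pics/d.png",cv2.convertScaleAbs(b,alpha=1.4))
print(manip.get_obs()["position"],manip.get_obs()["ft_force"])
E
```

```text
[0.59684742 0.10910096 0.09674012] [1.0512911  0.53377782 0.00294603]
```

View pics/d.png

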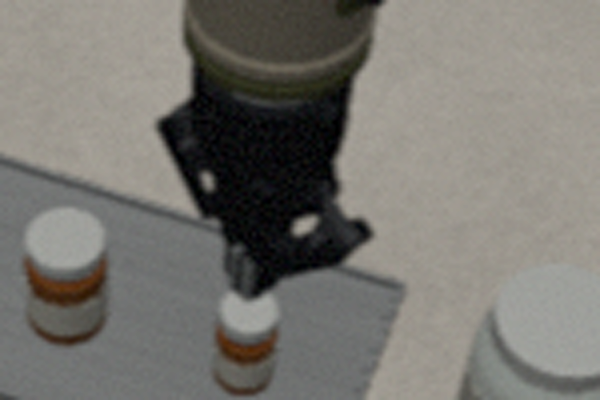

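The picture shows the fingertips at about (245,290), just above the small cap's centre at (249,312). That fits the 22 mm gap. Descending to just above the cap.

Call:
{"api": "step_arm", "payload": {
  "moves": [
    [1,-1,0,-8,0,0,0],
    [1,-1,0,-14,0,0,0],
    [1,-1,0,-17,0,0,0],
    [1,-1,0,-18,0,0,0],
    [1,-1,0,-19,0,0,0],
    [1,-1,0,-20,0,0,0],
    [1,-1,0,-20,0,0,0]
  ]
}}

```text
clock: 3.2
position: [0.5952, 0.1086, 0.0753]
ee_rot: [0.202, 0.979, 0.0, -0.0]
ft_force: [-0.9, 0.5, -0.4]
grip_width: 0.001
grasp_force: 0.0
```

Call:
{"api": "step_arm", "payload": {
  "moves": [
    [1,0,0,-0.5,0,0,0],
    [1,0,0,-1,0,0,0],
    [1,0,0,-1.5,0,0,0],
    [1,0,0,-2,0,0,0],
    [1,0,0,-2.5,0,0,0],
    [1,0,0,-3,0,0,0],
    [1,0,0,-3,0,0,0]
  ]
}}

```text
clock: 3.9
position: [0.5953, 0.1086, 0.0724]
ee_rot: [0.201, 0.979, 0.0, 0.0]
ft_force: [0.5, 0.7, 2.9]
grip_width: 0.002
grasp_force: 1.4
```

Call:
{"api": "step_arm", "payload": {
  "moves": [
    [1,0,0,-0.5,0,0,0],
    [1,0,0,-1,0,0,0],
    [1,0,0,-1.5,0,0,0],
    [1,0,0,-2,0,0,0],
    [1,0,0,-2,0,0,0]
  ]
}}

```text
clock: 4.4
position: [0.5952, 0.1086, 0.0703]
ee_rot: [0.202, 0.979, 0.0, 0.0]
ft_force: [0.4, 0.1, 1.8]
grip_width: 0.001
grasp_force: 1.2
```

Call:
{"api": "step_arm", "payload": {
  "moves": [
    [1,0,0,-0.5,0,0,0],
    [1,0,0,-1,0,0,0],
    [1,0,0,-1.5,0,0,0],
    [1,0,0,-2,0,0,0],
    [1,0,0,-2,0,0,0]
  ]
}}

```text
clock: 4.9
position: [0.5952, 0.1086, 0.0683]
ee_rot: [0.202, 0.979, 0.0, 0.0]
ft_force: [1.7, -0.7, 1.8]
grip_width: -0.001
grasp_force: 1.3
```

Call:
{"api": "step_arm", "payload": {
  "moves": [
    [1,0,0,-0.5,0,0,0],
    [1,0,0,-0.5,0,0,0],
    [1,0,0,-0.5,0,0,0]
  ]
}}

```text
clock: 5.2
position: [0.5953, 0.1086, 0.0681]
ee_rot: [0.202, 0.979, 0.0, 0.0]
ft_force: [0.8, -1.3, 5.0]
grip_width: -0.001
grasp_force: 2.7
```

Call:
{"api": "step_arm", "payload": {
  "moves": [
    [1,0,0,-0.5,0,0,0],
    [1,0,0,-0.5,0,0,0],
    [1,0,0,-0.5,0,0,0]
  ]
}}

```text
clock: 5.5
position: [0.5953, 0.1087, 0.0677]
ee_rot: [0.202, 0.979, 0.0, 0.0]
ft_force: [-0.7, 0.6, 6.7]
grip_width: 0.002
grasp_force: 3.2
```

Call:
{"api": "step_arm", "payload": {
  "moves": [
    [1,0,0,-0.5,0,0,0],
    [1,0,0,-0.5,0,0,0],
    [1,0,0,-0.5,0,0,0]
  ]
}}

```text
clock: 5.8
position: [0.5953, 0.1086, 0.0673]
ee_rot: [0.202, 0.979, 0.0, 0.0]
ft_force: [-1.8, -0.1, 6.7]
grip_width: 0.002
grasp_force: 3.6
```

The force is past cap friction, and the fingertip is at 67.3 mm against an expected 68 mm, which matches the tray feet yielding at about 6.7 N. The small cap is home, so I'll lift and go to the medium one.

Call:
{"api": "step_arm", "payload": {
  "moves": [
    [1,0,0,2,0,0,0],
    [1,0,0,10,0,0,0],
    [1,0,0,35,0,0,0],
    [1,0,0,45,0,0,0],
    [1,0,-35,45,0,0,0],
    [1,0,-75,45,0,0,0],
    [1,0,-106,45,0,0,0],
    [1,0,-106,45,0,0,0],
    [1,0,-106,45,0,0,0]
  ]
}}

```text
clock: 6.7
position: [0.595, 0.0021, 0.1117]
ee_rot: [0.202, 0.979, 0.0, -0.0]
ft_force: [0.3, 1.0, -0.8]
grip_width: -0.001
grasp_force: 0.0
```

```bash
python3 - <<'E'
from h import *
s=manip.camera("scene");t=manip.camera("top")
a=cv2.resize(t["image"][155:245,175:325],None,fx=4,fy=4,interpolation=cv2.INTER_CUBIC)
b=cv2.resize(s["image"][170:260,165:315],None,fx=4,fy=4,interpolation=cv2.INTER_CUBIC)
cv2.imwrite("pics/e.png",cv2.convertScaleAbs(b,alpha=1.4))
o=manip.get_obs();print(o["position"],o["ft_force"])
E
```

```text
[0.59509236 0.00406116 0.1116514 ] [ 0.16810803 -0.45582963 -0.05692181]
```

View pics/e.png

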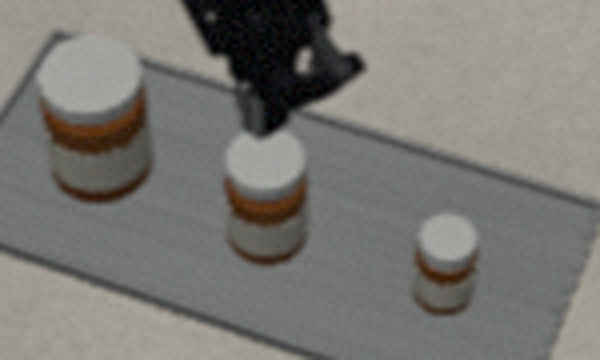

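The small cap top now sits at (447,237), about 7 crop pixels lower than before, and its foot hasn't moved (bottom edge about 312), so it is closed. The fingertips at (262,130) are above the medium cap at (265,160).

Call:
{"api": "step_arm", "payload": {
  "moves": [
    [1,1,0,-10,0,0,0],
    [1,1,0,-18,0,0,0],
    [1,1,0,-22,0,0,0],
    [1,1,0,-24,0,0,0],
    [1,1,0,-24.5,0,0,0],
    [1,1,0,-25,0,0,0],
    [1,1,0,-25.5,0,0,0],
    [1,1,0,-26,0,0,0],
    [1,1,0,-26.5,0,0,0],
    [1,1,0,-26.5,0,0,0]
  ]
}}

```text
clock: 7.8
position: [0.5963, 0.0026, 0.0857]
ee_rot: [0.202, 0.979, 0.0, 0.0]
ft_force: [-0.7, 0.4, 3.8]
grip_width: 0.002
grasp_force: 1.4
```

Call:
{"api": "step_arm", "payload": {
  "moves": [
    [1,0,0,-0.5,0,0,0],
    [1,0,0,-1,0,0,0],
    [1,0,0,-1.5,0,0,0],
    [1,0,0,-2,0,0,0],
    [1,0,0,-2.5,0,0,0],
    [1,0,0,-3,0,0,0],
    [1,0,0,-3,0,0,0]
  ]
}}

```text
clock: 8.5
position: [0.5963, 0.0026, 0.0823]
ee_rot: [0.202, 0.979, 0.0, 0.0]
ft_force: [1.0, -0.1, 2.5]
grip_width: 0.004
grasp_force: 1.2
```

Call:
{"api": "step_arm", "payload": {
  "moves": [
    [1,0,0,-0.5,0,0,0],
    [1,0,0,-1,0,0,0],
    [1,0,0,-1.5,0,0,0],
    [1,0,0,-2,0,0,0],
    [1,0,0,-2.5,0,0,0],
    [1,0,0,-3,0,0,0],
    [1,0,0,-3,0,0,0]
  ]
}}

```text
clock: 9.2
position: [0.5963, 0.0026, 0.0793]
ee_rot: [0.202, 0.979, 0.0, 0.0]
ft_force: [0.9, -0.6, 2.7]
grip_width: 0.007
grasp_force: 1.3
```

Call:
{"api": "step_arm", "payload": {
  "moves": [
    [1,0,0,-0.5,0,0,0],
    [1,0,0,-0.5,0,0,0],
    [1,0,0,-0.5,0,0,0]
  ]
}}

```text
clock: 9.5
position: [0.5963, 0.0026, 0.0791]
ee_rot: [0.202, 0.979, 0.0, 0.0]
ft_force: [0.8, -0.7, 5.5]
grip_width: -0.0
grasp_force: 2.7
```

Call:
{"api": "step_arm", "payload": {
  "moves": [
    [1,0,0,-0.5,0,0,0],
    [1,0,0,-1,0,0,0],
    [1,0,0,-1,0,0,0],
    [1,0,0,-1,0,0,0]
  ]
}}

```text
clock: 9.9
position: [0.5963, 0.0026, 0.0783]
ee_rot: [0.202, 0.979, 0.0, 0.0]
ft_force: [-0.1, -0.1, 7.2]
grip_width: 0.004
grasp_force: 3.6
```

The medium cap is home, showing the same force and sink as the small one. Next is the large one at (586, −107), open top at 97 mm.

Call:
{"api": "step_arm", "payload": {
  "moves": [
    [1,0,0,2,0,0,0],
    [1,0,0,10,0,0,0],
    [1,0,0,35,0,0,0],
    [1,0,0,47,0,0,0],
    [1,-3,-35,47,0,0,0],
    [1,-7,-75,47,0,0,0],
    [1,-10,-110,47,0,0,0],
    [1,-10,-110,47,0,0,0],
    [1,-10,-110,47,0,0,0],
    [1,-10,-110,47,0,0,0]
  ]
}}

```text
clock: 10.9
position: [0.5863, -0.106, 0.1247]
ee_rot: [0.201, 0.98, 0.0, -0.0]
ft_force: [0.1, 0.4, 0.1]
grip_width: 0.001
grasp_force: 0.0
```

```bash
python3 - <<'E'
from h import *
s=manip.camera("scene")
b=cv2.resize(s["image"][170:260,165:315],None,fx=4,fy=4,interpolation=cv2.INTER_CUBIC)
cv2.imwrite("pics/f.png",cv2.convertScaleAbs(b,alpha=1.4))
o=manip.get_obs();print(o["position"],o["ft_force"])
E
```

```text
[ 0.5863505  -0.10578557  0.1247038 ] [ 0.02874074  0.33921856 -0.37612638]
```

View pics/f.png

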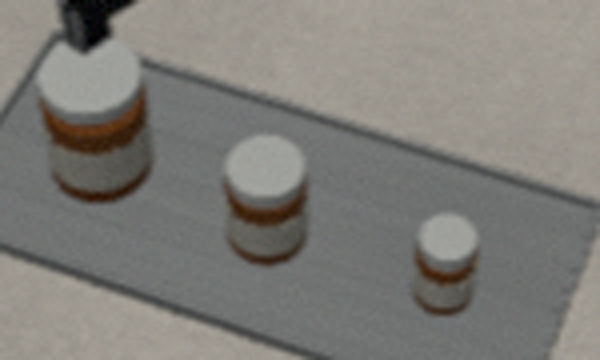

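The medium cap is down, with its top at (266,165) and its foot unmoved. The fingertips at (88,48) are over the large cap at (91,76).

Call:
{"api": "step_arm", "payload": {
  "moves": [
    [1,0,-1,-12,0,0,0],
    [1,0,-1,-20,0,0,0],
    [1,0,-1,-24,0,0,0],
    [1,0,-1,-26,0,0,0],
    [1,0,-1,-26.5,0,0,0],
    [1,0,-1,-27,0,0,0],
    [1,0,-1,-27.5,0,0,0],
    [1,0,-1,-28,0,0,0],
    [1,0,-1,-28.5,0,0,0],
    [1,0,-1,-28.5,0,0,0]
  ]
}}

```text
clock: 11.95
position: [0.5863, -0.1084, 0.0966]
ee_rot: [0.202, 0.979, 0.0, 0.0]
ft_force: [-0.6, 0.1, 2.4]
grip_width: -0.001
grasp_force: 1.5
```

Call:
{"api": "step_arm", "payload": {
  "moves": [
    [1,0,0,-0.5,0,0,0],
    [1,0,0,-1,0,0,0],
    [1,0,0,-1.5,0,0,0],
    [1,0,0,-2,0,0,0],
    [1,0,0,-2.5,0,0,0],
    [1,0,0,-3,0,0,0],
    [1,0,0,-3,0,0,0]
  ]
}}

```text
clock: 12.65
position: [0.5863, -0.1084, 0.0933]
ee_rot: [0.202, 0.979, 0.0, 0.0]
ft_force: [0.5, -1.1, 2.7]
grip_width: -0.001
grasp_force: 1.1
```

Call:
{"api": "step_arm", "payload": {
  "moves": [
    [1,0,0,-0.5,0,0,0],
    [1,0,0,-1,0,0,0],
    [1,0,0,-1.5,0,0,0],
    [1,0,0,-2,0,0,0],
    [1,0,0,-2.5,0,0,0],
    [1,0,0,-3,0,0,0],
    [1,0,0,-3,0,0,0]
  ]
}}

```text
clock: 13.35
position: [0.5862, -0.1084, 0.0903]
ee_rot: [0.201, 0.979, 0.0, 0.0]
ft_force: [2.2, -1.0, 2.8]
grip_width: -0.002
grasp_force: 1.3
```

Call:
{"api": "step_arm", "payload": {
  "moves": [
    [1,0,0,-0.5,0,0,0],
    [1,0,0,-0.5,0,0,0],
    [1,0,0,-0.5,0,0,0]
  ]
}}

```text
clock: 13.65
position: [0.5863, -0.1084, 0.0901]
ee_rot: [0.202, 0.979, 0.0, 0.0]
ft_force: [0.2, -0.5, 4.2]
grip_width: -0.004
grasp_force: 2.7
```

Call:
{"api": "step_arm", "payload": {
  "moves": [
    [1,0,0,-0.5,0,0,0],
    [1,0,0,-1,0,0,0],
    [1,0,0,-1,0,0,0],
    [1,0,0,-1,0,0,0]
  ]
}}

```text
clock: 14.05
position: [0.5863, -0.1084, 0.0893]
ee_rot: [0.201, 0.979, 0.0, 0.0]
ft_force: [-0.7, 0.1, 6.9]
grip_width: -0.003
grasp_force: 3.6
```

The large cap is home too. Lifting well clear.

Call:
{"api": "step_arm", "payload": {
  "moves": [
    [1,0,0,2,0,0,0],
    [1,0,0,10,0,0,0],
    [1,0,0,40,0,0,0],
    [1,0,0,80,0,0,0],
    [1,0,0,120,0,0,0],
    [1,0,0,150,0,0,0],
    [1,0,0,160,0,0,0],
    [1,0,0,160,0,0,0],
    [1,0,0,160,0,0,0],
    [1,0,0,160,0,0,0]
  ]
}}

```text
clock: 15.05
position: [0.5854, -0.1082, 0.247]
ee_rot: [0.201, 0.979, -0.0, -0.001]
ft_force: [-0.0, -0.3, -0.3]
grip_width: -0.002
grasp_force: 0.0
```

```bash
python3 - <<'E'
from h import *
s=manip.camera("scene")
b=cv2.resize(s["image"][130:310,110:390],None,fx=2.8,fy=2.8,interpolation=cv2.INTER_CUBIC)
cv2.imwrite("pics/g.png",cv2.convertScaleAbs(b,alpha=1.4))
o=manip.get_obs();print(o["position"],o["ft_force"])
E
```

```text
[ 0.58545761 -0.10820096  0.24718616] [ 0.2798761  -0.88535019  0.29920234]
```

View pics/g.png

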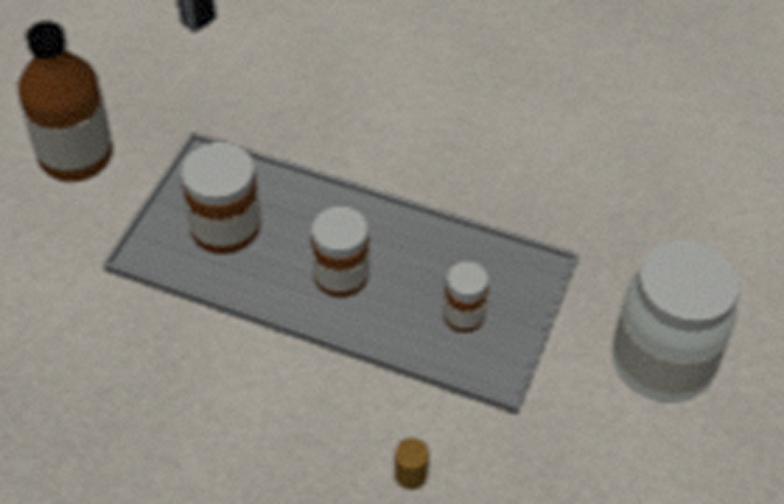

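All three caps are seated: large (219,170), medium (340,230), small (467,280). The jars and bystanders are where they were, and the gripper is well clear at (197,10).

```bash
python3 -c "
from workcell import manip
print(manip.hand_in())"
```

```text
the job is handed in; nothing more can be done
None
```

I pressed all three caps home in the order small, medium, large with about 7 N each; the last picture shows the jars and bystanders in place and the arm clear, and the job is handed in (no verdict was returned).

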